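Prop the pedal bin open and bin the offcut

ROBOT

A 7-joint arm with a two-finger parallel gripper is mounted at the origin on a cart in front of the work surface, level with it; the furniture and walls round the work are solid. World frame = base frame: x ahead of the robot, y to its left, z up, the work surface at z = 0. Lengths are in mm, angles in rad, forces in N, time in s.
With the tool pointing down it reaches from about 400 to 900 mm from the base axis. Payload 5.6 kg.
Tool frame: the origin (TCP) lies midway between the tips of the shut fingers; the grasp point (between the pads) lies 19 mm behind it; z points along the fingers, y is the line along which they close (so a half turn about z gives the same grasp; the last joint's range is limited). The gripper opens to 92 mm and grips with 3 to 60 N. Pads are 20 mm wide; open, the fingers measure 128 mm over their backs; the gripper's body (75 mm by 189 mm) begins 69 mm behind the grasp point.
Start: joints at [-0.043, 0.468, -0.012, 1.603, 0.006, 1.071, -0.056], TCP at [650.007, -0.044, 214.592] pointing down, gripper open.
Joint ranges: [-2.53, 2.53], [-0.31, 2.02], [-1.57, 1.55], [0.28, 2.44], [-1.29, 4.43], [0.15, 1.84], [-2.92, 2.92]. Speed limits (rad/s): [2.57, 2.57, 3.14, 3.14, 3.14, 3.14, 3.14].

INTERFACE

Orientations are given as a rotation vector (axis times angle).
In Python, from cell import robot, grip, kin, viewer gives the robot as it stands. Calls block until the motion is done:
- robot.movep(position, orientation): joint-space move of the TCP to a pose.
- robot.servo_line(position, feed=150, rotation=None): straight line of the TCP; rotation=None keeps the orientation; feed is the mean speed in mm/s.
- robot.goto_joints(angles): joint-space move.
- grip(opening, newtons=None): opening from 0.0 (shut) to 1.0 (fully open); newtons is the grip in N (None keeps the last); returns when the fingers have stopped.
- robot.hold(seconds).
- kin.ik(position, orientation): joint angles nearest the present ones, or None.
- robot.observe(): the state.
- viewer.read_camera(name): name is "scene" or "top" or "wrist"; returns the picture (480x640x3 uint8, red, green, blue); there is no depth.
- viewer.camera_info(name): a dict with "camera_matrix" (3x3 intrinsics, pixels), "k1" (the pictures are not rectified: a ray, as slopes to the right and down, at radius r is drawn at 1 + k1 r^2 times it, then the intrinsics apply), "R" (3x3) and "t" (3): a world point X has camera coordinates R X + t. Camera axes: x right, y down, z forward; pixel columns grow to the right and rows downward; lengths in mm; the calibration is good to about 2 mm. A picture is of the moment at which its call begins: read the wrist's pose just before it. camera_info takes no time and is no camera call; for the wrist camera it gives the pose at the moment of the call.
A pose or a line that the arm cannot do raises robot.IKError and nothing moves.
- robot.job_done(): hands the job in; it is judged then, once.
Trained networks look in the newest picture that a camera, given by its name, has taken for a name from the list of things; names that differ only in an ending like _2 or _b are one class to them, and where a whole thing is asked for, a point or a joint stands for the part that bears it (a point fixed in the world has none). Each returns a list of dicts, best first, with "confidence" (0 to 1); they miss things now and then, are a little off and sometimes report something else, mostly with a low value. They report only what shows in the picture. A call takes as long as a camera call. They do not tell look-alikes from the thing itself.
- viewer.silhouettes(name, camera): "mask" (480x640 bool, what is visible of it).
- viewer.pinpoint(name, camera): "at" ([x, y, z] in mm, in the coordinates of the camera as it stood for that picture, good to about 4 mm: a listed point, or the origin of a listed thing).
The state is a dict: "t": time; "joints": joint angles; "joint_velocities": joint speeds; "joint_torque": joint torques, N m; "tcp_pos": TCP position; "tcp_rot": TCP orientation; "contact_force": force on the tool from outside, world axes, zero at the start; "wrist_torque": the same for the moment, N m; "grip_width": opening from 0.0 (shut) to 1.0 (fully open); "grip_force": force on a finger pad.
Only numpy, scipy, OpenCV 4.12 (cv2) and the standard library are available. Lean on these libraries where they do the work, as an engineer would, in place of code of your own. Each camera call takes 0.05 s, during which the arm holds its last target. There are 200 camera calls.

TASK

Throw the shorter of the two flat wood offcuts into the grey pedal bin. Your one hand cannot hold the pedal meanwhile, so use the tape measure as a weight: press the pedal fully down with it, without forcing it against its stop, and leave it standing on the pedal to keep the lid open; when the offcut is in, take the tape measure off slowly, so that the pedal eases up and the lid closes without slamming, and stand it back upright on the bench. Leave the other two offcuts where they are.

Things in the scene. Friction and masses are not known exactly. Their poses are not given: they have to be found in the camera images.
- scrap_bin: grey sheet-steel pedal bin screwed to the bench, 170 deep (its x) x 160 wide (its y) x 105 high, walls 4 thick. Origin: centre of its underside; x points from the pedal side to the lid's hinge side, z up. A 3 mm flange runs along both sides, 14 beyond the walls.
- bin_in (a point): middle of the bin's inner floor, 5 above the bench; same axes as the bin. Inside 162 x 152, 100 deep.
- bin_lid (a joint): angle of the bin's steel lid, hinged along the far (+x) rim of the bin: 0 shut, 1.40 fully open (nearly upright, top edge 280 above the bench). It turns 4.67 times as far as the pedal and falls shut as soon as nothing holds the pedal down.
- bin_pedal: steel lever whose tread sticks out of the bin's front (-x) side. Origin on its pivot, 35 from the bin's centre toward -x, 18 above the bench; z normal to the tread. Free, it slopes 0.30 rad (outer end up); fully down it is level on a hard stop. It takes about 12 N at the tread's middle (9 N at its outer end) to start, 2 N at the bottom: the tape measure only holds it once fully down.
- pedal_tread (a point): middle of the top of the tread (90 long in the bin's x, 74 wide, black ribbed rubber), 140 mm from the bin's centre toward -x of the bin. About 54 above the bench when free, 23 when fully down (31 of travel; 44 at its outer end, which a weight on it leaves last). The tread begins 10 mm outside the bin's front wall.
- tape_measure: brown tape measure standing upright on the bench, 34 wide x 69 long x 61 high, about 0.5 kg. Origin: on its underside, 2 mm from the centre; its x and y are not along its sides: see its foot point. z up.
- offcut_2: the small flat wood offcut to be thrown away, 28 x 95 x 19 high, lying flat; the shortest and narrowest of the two flat ones. Origin: centre of its underside; axes: see its foot point.
- offcut_1: chunky wood offcut, 40 x 75 x 40 high, to be left alone. Origin: centre of its underside.
- offcut_0: long flat wood offcut, 45 x 140 x 22 high, to be left alone. Origin: centre of its underside.
- tape_measure_foot (a point): centre of the tape measure's underside; x across its flat sides (34 mm, the way to grasp it), y along its 69 mm. On the pedal it stands well in the middle of the tread with its 69 mm along the bin's x.
- offcut_2_foot (a point): the same point as the offcut's origin; x across its 28 mm, y along its 95 mm.
Things that resemble listed ones, but are neither listed nor needed, are in the scene too. Several things have the shape of the offcut_2; the one meant has the colours described above.

How it is judged:
By the outcome, as a careful person would: the job done as asked, in the order asked, and still so for the second after the job is handed in, with the robot touching nothing.
It also fails if it takes over 72 s, if anything falls off the work surface, if the arm or the gripper's body presses on something with over 40 N, if the wrist force passes 120 N, or if a joint passes its speed limit or range.

## Working session

There is one attempt and no reset: what is moved stays moved. The work goes in short steps, each a Python script; the robot and the scene stay as the last script left them, time stands still between calls to the robot, and variables do not carry over. Pictures are saved under pics/ and viewed, at most 10 in all, crops included, and the job is handed in when it is done.

```bash
ls; mkdir -p pics; cat > h.py <<'E'
import numpy as np, cv2
from cell import robot, grip, kin, viewer
from scipy.spatial.transform import Rotation as Ro
def snap(cam,fn=None):
    ci=viewer.camera_info(cam); im=viewer.read_camera(cam)
    if fn: cv2.imwrite('pics/'+fn,im[:,:,::-1])
    return ci,im
def world(ci,p): return np.array(ci['R']).T@(np.array(p)-np.array(ci['t']))
def proj(ci,X):
    c=np.array(ci['R'])@np.array(X)+np.array(ci['t']); s=c[:2]/c[2]; s=s*(1+ci['k1']*(s@s))
    return (np.array(ci['camera_matrix'])@np.r_[s,1])[:2]
def ray(ci,px,z):
    K=np.array(ci['camera_matrix']); d=np.linalg.solve(K,np.r_[px,1.])[:2]; s=d.copy()
    for _ in range(10): s=d/(1+ci['k1']*(s@s))
    R=np.array(ci['R']); o=-R.T@np.array(ci['t']); v=R.T@np.r_[s,1]
    return o+v*(z-o[2])/v[2]
def find(n,cam,ci): 
    return [(round(d['confidence'],2),world(ci,d['at']).round(1)) for d in viewer.pinpoint(n,cam)]
def maskrect(n,cam,ci,z):
    # min-area rectangles of masks, projected on the plane z
    out=[]
    for d in viewer.silhouettes(n,cam):
        ys,xs=np.nonzero(d['mask']); 
        if len(xs)<20: continue
        cs=max(cv2.findContours(d['mask'].astype(np.uint8),0,2)[0],key=cv2.contourArea)[:,0]
        P=np.array([ray(ci,p.astype(float),z)[:2] for p in cs],np.float32)
        b=cv2.boxPoints(cv2.minAreaRect(P)); e0=b[1]-b[0]; e1=b[2]-b[1]
        if np.linalg.norm(e0)>np.linalg.norm(e1): e0,e1=e1,e0
        out.append((round(d['confidence'],2),b.mean(0).round(1),np.linalg.norm(e0).round(1),np.linalg.norm(e1).round(1),'long axis yaw',round(float(np.arctan2(e1[1],e1[0])),3),(xs.mean().round(),ys.mean().round())))
    return out
def down(yaw):  # tool z down, tool y at angle yaw+90 of world: x axis at yaw
    return (Ro.from_euler('z',yaw)*Ro.from_euler('x',np.pi)).as_rotvec()
E
python3 - <<'E'
from h import *
for cam in ['top','scene']:
    ci,im=snap(cam,cam+'0.png')
    print(cam, (-np.array(ci['R']).T@np.array(ci['t'])).round())
    for n in ['scrap_bin','bin_in','pedal_tread','bin_pedal','tape_measure_foot','offcut_2_foot','offcut_1','offcut_0']:
        print(n,[(c,p.tolist(),proj(ci,p).round().tolist()) for c,p in find(n,cam,ci)])
    print(maskrect('tape_measure',cam,ci,61)); print(maskrect('offcut_2',cam,ci,19)); print(maskrect('scrap_bin',cam,ci,105)); print(maskrect('pedal_tread',cam,ci,54))
print(robot.observe()['tcp_rot'],robot.observe()['t'])
E
```

```text
pics
top [ 460. -188. 1344.]
scrap_bin [(0.98, [601.9, 79.5, 2.1], [192.0, 227.0])]
bin_in [(0.74, [426.4, -362.4, -1.5], [390.0, 312.0])]
pedal_tread []
bin_pedal []
tape_measure_foot [(0.56, [572.7, -399.3, -1.2], [408.0, 246.0])]
offcut_2_foot [(0.83, [445.5, -77.8, 2.3], [261.0, 300.0]), (0.76, [675.8, -489.2, 1.8], [449.0, 201.0]), (0.61, [463.0, -217.6, -1.1], [325.0, 294.0])]
offcut_1 [(0.98, [463.1, -216.1, -0.5], [324.0, 294.0]), (0.91, [608.6, -195.3, 4.2], [317.0, 227.0]), (0.73, [680.0, -491.4, 3.2], [450.0, 199.0]), (0.7, [426.1, -364.4, -2.6], [391.0, 312.0]), (0.66, [443.9, -74.0, 2.1], [259.0, 301.0])]
offcut_0 [(0.98, [463.1, -216.1, -0.5], [324.0, 294.0]), (0.91, [608.6, -195.3, 4.2], [317.0, 227.0]), (0.73, [680.0, -491.4, 3.2], [450.0, 199.0]), (0.7, [426.1, -364.4, -2.6], [391.0, 312.0]), (0.66, [443.9, -74.0, 2.1], [259.0, 301.0])]
[(0.7, array([ 572.7, -394.2], dtype=float32), np.float32(37.3), np.float32(73.7), 'long axis yaw', -1.381, (np.float64(410.0), np.float64(244.0))), (0.45, array([487.1,  56.6], dtype=float32), np.float32(6.4), np.float32(31.5), 'long
[... 3000 characters left out ...]
, 1.319, (np.float64(346.0), np.float64(266.0))), (0.61, array([ 667.9, -494.2], dtype=float32), np.float32(48.1), np.float32(106.1), 'long axis yaw', -0.101, (np.float64(454.0), np.float64(336.0)))]
[(0.56, array([543.3,   1. ], dtype=float32), np.float32(288.0), np.float32(377.9), 'long axis yaw', 1.464, (np.float64(289.0), np.float64(210.0))), (0.33, array([ 518.6, -475.6], dtype=float32), np.float32(55.8), np.float32(107.0), 'long axis yaw', 1.005, (np.float64(386.0), np.float64(318.0)))]
[(0.82, array([463.2,  86. ], dtype=float32), np.float32(75.0), np.float32(138.4), 'long axis yaw', -0.773, (np.float64(244.0), np.float64(219.0)))]
[ 2.22144742e+00  2.22133853e+00 -1.47032606e-05] 1.3
```

View pics/top0.png

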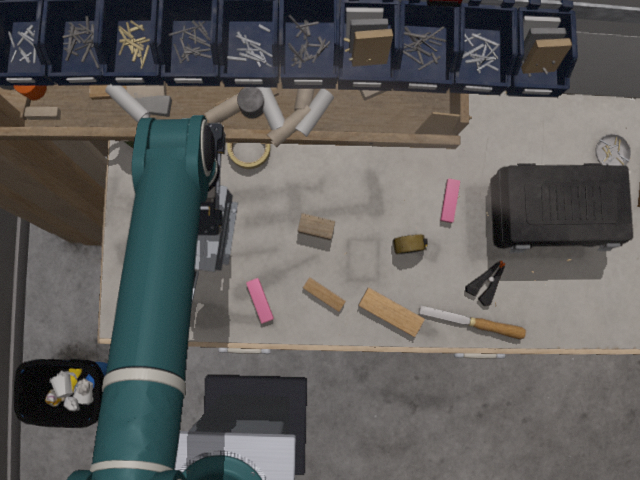

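View pics/scene0.png

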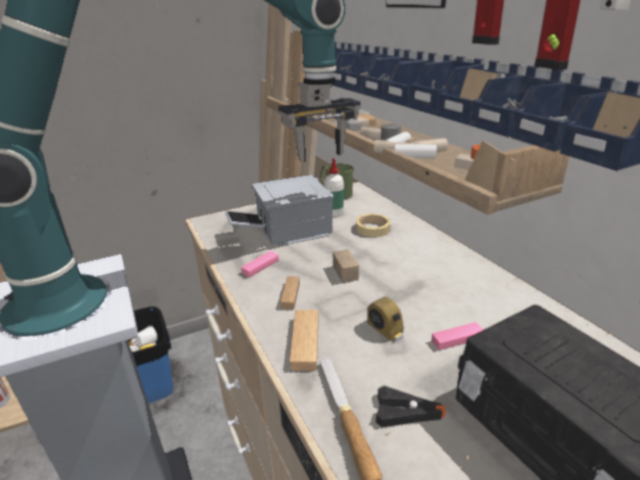

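The top view has the wood offcut_2 at about px (323,294), the brown tape measure at (410,244), and pink decoys at (260,301) and (450,200). The scene view shows the bin at (293,210) with its pedal on the left at (244,217). Next I'll look at the tape measure, offcut and bin from close by.

```bash
python3 - <<'E'
from h import *
ci=viewer.camera_info('wrist'); o=robot.observe()
R=Ro.from_rotvec(o['tcp_rot']).as_matrix()
print('cam in tool',R.T@(-np.array(ci['R']).T@np.array(ci['t'])-o['tcp_pos']), 'view dir', R.T@np.array(ci['R'])[2])
for p,y in [((573,-395,200),1.76),((573,-395,200),-1.38),((469,99,200),-.11),((469,99,200),3.03),((600,85,200),-.11),((600,85,200),3.03)]:
    q=kin.ik(p,down(y)); print(y,None if q is None else np.round(q,2))
robot.movep([573,-395,230],down(1.76))
ci,im=snap('wrist','w1.png')
print(find('tape_measure_foot','wrist',ci),maskrect('tape_measure','wrist',ci,61))
ci,im=snap('top')
print(find('scrap_bin','top',ci),find('pedal_tread','top',ci),maskrect('scrap_bin','top',ci,105),maskrect('pedal_tread','top',ci,54))
cv2.imwrite('pics/bin.png',cv2.resize(im[170:330,100:350],None,fx=3,fy=3)[:,:,::-1])
print(robot.observe()['t'])
E
```

```text
cam in tool [  68.73731034   -0.21582461 -169.16903335] view dir [-2.47488917e-01 -3.81364663e-05  9.68890724e-01]
1.76 [ 0.52  0.56  0.05  1.49 -0.03  1.09  0.77]
-1.38 [ 0.11  0.63  0.68  1.53 -0.42  1.14 -2.07]
-0.11 [-0.49  0.19  0.24  2.04 -0.06  0.92 -1.9 ]
3.03 [ 0.05  0.23 -0.37  2.    0.1   0.93  1.09]
-0.11 [-0.43  0.41  0.31  1.75 -0.14  1.   -1.75]
3.03 [ 0.06  0.44 -0.34  1.71  0.17  1.02  1.12]
[] [(0.95, array([ 574.9, -394.3], dtype=float32), np.float32(34.9), np.float32(68.8), 'long axis yaw', -1.391, (np.float64(315.0), np.float64(217.0)))]
[(0.84, array([600.2,  80.1,  -2. ])), (0.71, array([ 462.3, -217.4,    1. ]))] [(0.8, array([471.3,  96.2,  58.6]))] [(0.97, array([558.7,  75.6], dtype=float32), np.float32(192.8), np.float32(271.1), 'long axis yaw', -0.112, (np.float64(185.0), np.float64(234.0)))] [(0.69, array([467.2,  95.8], dtype=float32), np.float32(74.4), np.float32(87.9), 'long axis yaw', -0.151, (np.float64(177.0), np.float64(288.0))), (0.68, array([ 604.2, -193.5], dtype=float32), np.float32(43.5), np.float32(74.2), 'long axis yaw', 1.352, (np.float64(316.0), np.float64(227.0))), (0.41, array([ 461.3, -213.8], dtype=float32), np.float32(28.0), np.float32(93.4), 'long axis yaw', 1.042, (np.float64(324.0), np.float64(294.0)))]
3.1917
```

View pics/w1.png

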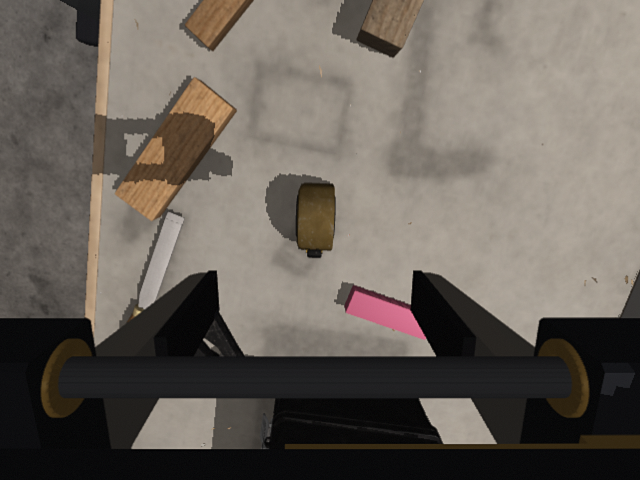

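View pics/bin.png

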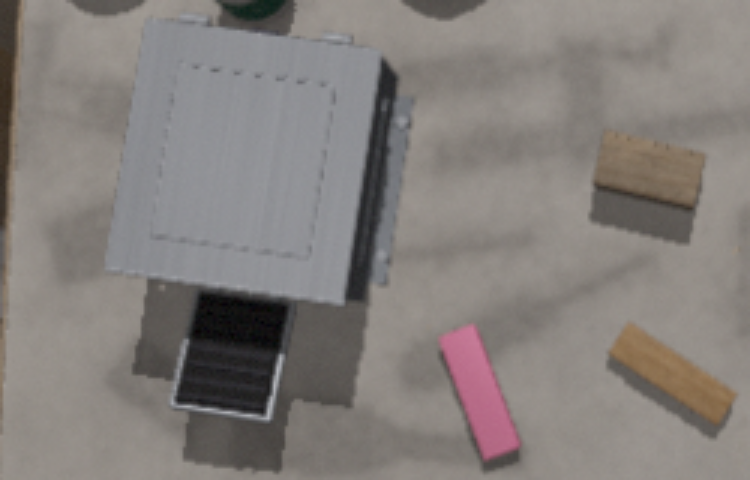

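The wrist view shows the tape measure at px (315,217), aligned with the fingers and with its hook toward -x of the tool. The bin crop shows the shut lid's corners at (147,17), (381,50), (345,303) and (107,270), and I'll use those for the bin pose. Now I'll grasp the tape.

```bash
python3 - <<'E'
from h import *
ci=viewer.camera_info('top')
C=[ray(ci,np.array([100,170])+np.array(p)/3-.33,106) for p in [(147,17),(381,50),(345,303),(107,270)]]
C=np.array(C)[:,:2]; print(C.round(1)); m=C.mean(0); e=(C[0]+C[1]-C[2]-C[3])/2; f=(C[0]+C[3]-C[1]-C[2])/2
print('center',m,'len',np.linalg.norm(e),np.linalg.norm(f),'yaw',np.arctan2(e[1],e[0]),np.arctan2(f[1],f[0])-np.pi/2)
y=1.751; u=np.array([np.cos(y),np.sin(y)]); T=np.array([574.9,-394.3])+8*u
robot.movep([*T,110],down(y)); grip(0.8)
robot.servo_line([*T,20],feed=90)
print(robot.observe()['contact_force'])
grip(0,50); o=robot.observe(); print(o['grip_width']*92,o['grip_force'],o['t'])
robot.servo_line([*T,130],feed=120)
o=robot.observe(); print(o['contact_force'],o['tcp_pos'],o['grip_width']*92,o['t'])
E
```

```text
[[696.3 155.4]
 [676.9  -8.1]
 [503.2   9.5]
 [520.9 174. ]]
center [599.29455316  82.68000648] len 175.4513472830358 165.02520472727426 yaw -0.10342353458308516 -0.11272830607743844
[ 0.55383148 -0.87714249 -0.51333766]
33.9023048648402 49.882350554689765 6.025
[-0.22439807 -1.08014543 -5.25835923] [ 572.76018265 -385.96328692  128.8364421 ] 34.074190613112094 7.0917
```

```bash
python3 - <<'E'
from h import *
robot.servo_line([572.8,-386,160],feed=150)
robot.movep([453.5,98.4,160],down(np.pi-.108))
ci,im=snap('wrist','w2.png')
print(find('pedal_tread','wrist',ci),maskrect('pedal_tread','wrist',ci,54))
print(find('tape_measure_foot','wrist',ci))
b=np.array([600,82.5]);y=-.108;R=Ro.from_euler('z',y).as_matrix()
for X in [(-80,37),(-80,-37),(-176,37),(-176,-37)]:
    z=54+(-X[0]-134)*np.tan(.3); p=proj(ci,(R@np.r_[X,0])+np.r_[b,z]); cv2.circle(im,tuple(int(v) for v in p),4,(255,0,0),-1)
cv2.imwrite('pics/w2.png',im[:,:,::-1])
o=robot.observe();print(o['tcp_pos'],o['t'],o['contact_force'])
E
```

```text
[] [(0.88, array([451.5,  98.4], dtype=float32), np.float32(55.8), np.float32(75.4), 'long axis yaw', 1.449, (np.float64(316.0), np.float64(221.0)))]
[(0.61, array([466.2,  98. , 141. ]))]
[453.90873474  97.74861578 159.87937674] 9.4583 [ 0.3458891  -0.32093966 -4.38665398]
```

View pics/w2.png

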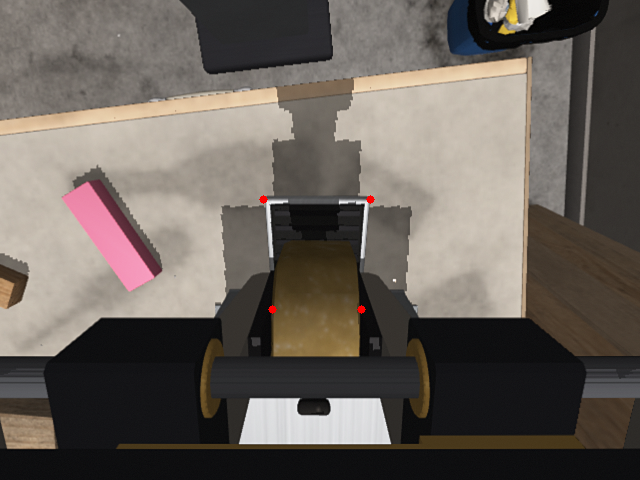

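The red projections of the tread's outer corners (px (264,199) and (371,199)) land on the seen edge, so the bin pose fits. Pressing now.

```bash
python3 - <<'E'
from h import *
P=np.array([453.5,98.4])
robot.servo_line([*P,95],feed=90)
robot.hold(.1); f0=robot.observe()['contact_force'][2]; z=95; log=[]
while z>36:
    z-=5 if z>55 else (2 if z>47 else 1)
    robot.servo_line([*P,z],feed=35 if z>50 else 15)
    o=robot.observe(); f=o['contact_force'][2]-f0; log.append((z,round(o['tcp_pos'][2],1),round(f,1),round(o['wrist_torque'][1],2)))
    if f>25 or (z<48 and f>7): break
print(log); robot.hold(.2)
o=robot.observe(); print(f0,o['contact_force'],o['wrist_torque'],o['tcp_pos'],o['t'],o['grip_width']*92)
ci,im=snap('scene','s2.png'); cv2.imwrite('pics/s2.png',cv2.resize(im[60:300,140:460],None,fx=2.4,fy=2.4)[:,:,::-1])
E
```

```text
[(90, np.float64(89.9), np.float64(-1.4), np.float64(0.0)), (85, np.float64(84.7), np.float64(-0.4), np.float64(0.0)), (80, np.float64(80.7), np.float64(9.8), np.float64(0.21)), (75, np.float64(75.5), np.float64(9.3), np.float64(0.18)), (70, np.float64(70.2), np.float64(8.1), np.float64(0.38)), (65, np.float64(65.0), np.float64(6.9), np.float64(0.55)), (60, np.float64(59.8), np.float64(4.8), np.float64(0.61)), (55, np.float64(54.8), np.float64(5.3), np.float64(0.66)), (53, np.float64(52.9), np.float64(4.0), np.float64(0.56)), (51, np.float64(50.9), np.float64(2.8), np.float64(0.45)), (49, np.float64(48.9), np.float64(2.8), np.float64(0.34)), (47, np.float64(46.9), np.float64(2.3), np.float64(0.24)), (46, np.float64(45.9), np.float64(1.9), np.float64(0.24)), (45, np.float64(44.9), np.float64(0.7), np.float64(0.18)), (44, np.float64(43.9), np.float64(0.4), np.float64(0.18)), (43, np.float64(43.1), np.float64(4.0), np.float64(0.34)), (42, np.float64(42.9), np.float64(15.1), np.float64(0.93))]
-4.042507668615353 [-6.42513646 -0.47313909 10.15278825] [-0.02674137  0.93745734 -0.02994448] [453.36470148  98.43759184  42.83839263] 15.2833 33.69763102715136
```

View pics/s2.png

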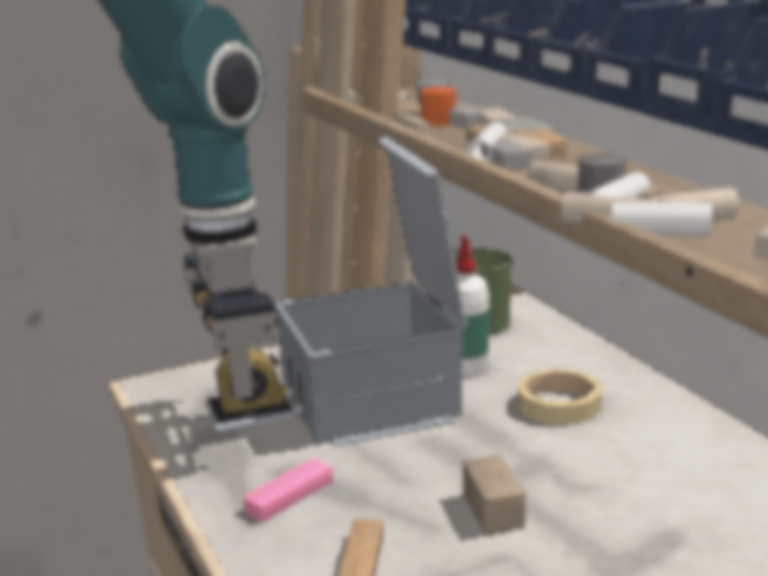

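The scene view shows the lid nearly upright and the tape standing on the tread (crop px (248,395)). I'll ease off, release and fetch the offcut.

```bash
python3 - <<'E'
from h import *
P=np.array([453.5,98.4])
robot.servo_line([*P,43],feed=15); robot.hold(.1); print(robot.observe()['contact_force'])
grip(0.37,10); grip(0.65)
robot.servo_line([*P,130],feed=80)
ci,im=snap('wrist'); print('tape on pedal',maskrect('tape_measure','wrist',ci,84),find('pedal_tread','wrist',ci))
cv2.imwrite('pics/w3.png',im[:,:,::-1])
robot.movep([462,-214,200],down(1.01))
ci,im=snap('wrist'); print(maskrect('offcut_2','wrist',ci,19)); 
o=robot.observe(); print(o['tcp_pos'],o['t'],o['contact_force'])
E
```

```text
[ 0.02181121 -0.28596192 -0.74817338]
tape on pedal [(0.92, array([457.4,  97.6], dtype=float32), np.float32(34.2), np.float32(69.7), 'long axis yaw', -0.126, (np.float64(315.0), np.float64(263.0)))] []
[(0.8, array([ 445.2, -328.3], dtype=float32), np.float32(45.8), np.float32(77.7), 'long axis yaw', 1.082, (np.float64(361.0), np.float64(339.0))), (0.72, array([ 609.9, -196.1], dtype=float32), np.float32(52.4), np.float32(78.9), 'long axis yaw', 1.363, (np.float64(448.0), np.float64(110.0))), (0.7, array([ 660.3, -476.2], dtype=float32), np.float32(38.5), np.float32(42.2), 'long axis yaw', 1.221, (np.float64(626.0), np.float64(328.0))), (0.69, array([446.7, -78.5], dtype=float32), np.float32(31.7), np.float32(94.6), 'long axis yaw', 0.385, (np.float64(218.0), np.float64(94.0))), (0.57, array([ 463.2, -214.8], dtype=float32), np.float32(28.4), np.float32(95.0), 'long axis yaw', 0.993, (np.float64(316.0), np.float64(216.0)))]
[ 462.27630853 -212.47338265  199.59445939] 19.1583 [ 0.50608933 -0.0157711   0.72765766]
```

View pics/w3.png

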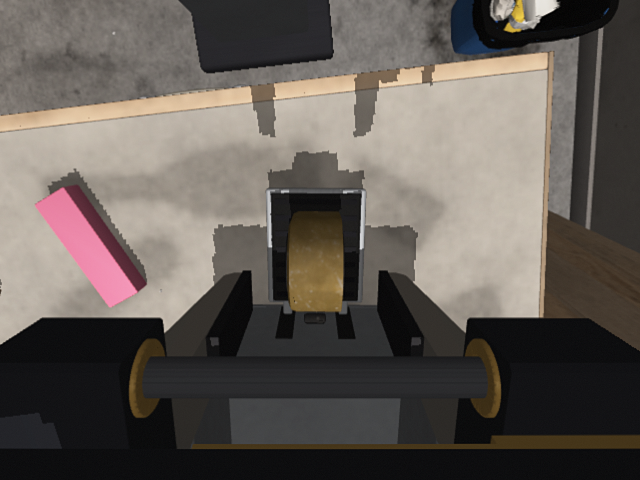

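Seen from the wrist camera, the tape stands centred on the level tread (px (316,262)). Now the offcut.

```bash
python3 - <<'E'
from h import *
T=[463,-214.5]; yb=np.pi-.108
robot.movep([*T,60],down(1.0))
robot.servo_line([*T,4],feed=70)
grip(0,30); o=robot.observe(); print(o['grip_width']*92,o['grip_force'])
robot.servo_line([*T,120],feed=120)
robot.movep([490,-150,240],down(yb))
robot.servo_line([587,84,240],feed=180)
print(robot.observe()['grip_width']*92)
robot.servo_line([587,84,42],feed=100)
o=robot.observe(); print(o['contact_force'],o['tcp_pos'])
grip(0.5); robot.hold(.2)
robot.servo_line([587,84,240],feed=130)
ci,im=snap('wrist','w4.png'); print(maskrect('offcut_2','wrist',ci,24)); print(robot.observe()['t'])
E
```

```text
27.781893354222156 29.962316751480103
27.933281890650914
[-0.20431174 -0.47012782 -1.72759124] [587.31220951  84.05915535  42.49137708]
[(0.85, array([447.7, -71.4], dtype=float32), np.float32(32.3), np.float32(96.0), 'long axis yaw', 0.399, (np.float64(135.0), np.float64(82.0))), (0.83, array([ 607.9, -194.5], dtype=float32), np.float32(53.7), np.float32(99.0), 'long axis yaw', 1.363, (np.float64(55.0), np.float64(258.0))), (0.6, array([586.7,  83.4], dtype=float32), np.float32(28.5), np.float32(95.7), 'long axis yaw', -0.037, (np.float64(315.0), np.float64(209.0)))]
30.1167
```

View pics/w4.png

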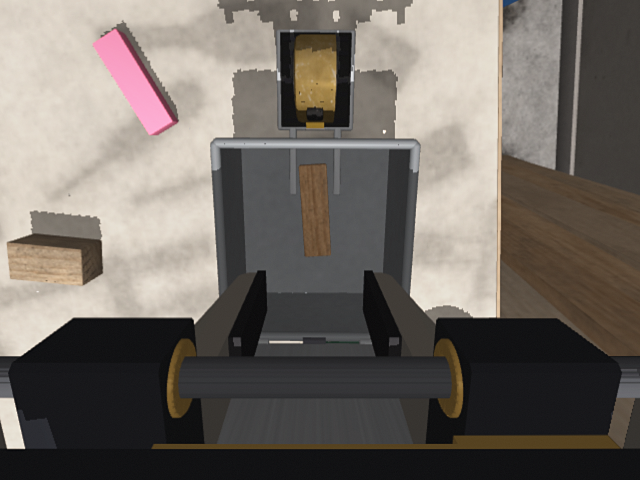

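The offcut lies on the bin floor (px (315,209)), and the tape is still on the pedal. Now I'll regrasp the tape, lift it slowly and set it back on the bench.

```bash
python3 - <<'E'
from h import *
yb=np.pi-.126; P=[449.5,98.6]
robot.servo_line([*P,200],feed=180,rotation=down(yb)); grip(0.65)
robot.servo_line([*P,60],feed=90); robot.servo_line([*P,43],feed=40)
grip(0,60); o=robot.observe(); print(o['grip_width']*92,o['grip_force'],o['contact_force'],o['tcp_pos'][2])
log=[]
for z in range(46,98,3):
    robot.servo_line([*P,z],feed=6.5); o=robot.observe(); log.append((round(o['tcp_pos'][2],1),round(o['contact_force'][2],1),round(o['wrist_torque'][1],2)))
print(log,o['t'])
robot.servo_line([*P,160],feed=90)
y=1.751; u=np.array([np.cos(y),np.sin(y)]); T=np.array([574.9,-394.3])+8*u
robot.movep([*T,130],down(y)); robot.servo_line([*T,30],feed=90)
ci,im=snap('scene'); cv2.imwrite('pics/s5.png',cv2.resize(im[100:400,180:500],None,fx=1.9,fy=1.9)[:,:,::-1])
o=robot.observe(); print(o['contact_force'],o['t'],o['grip_width']*92)
E
```

```text
33.84214773033903 59.940718540601665 [-0.53491808  0.86918972  0.50981274] 43.1348424301048
[(np.float64(45.9), np.float64(-3.4), np.float64(0.29)), (np.float64(49.0), np.float64(-1.2), np.float64(0.42)), (np.float64(52.2), np.float64(-0.4), np.float64(0.24)), (np.float64(55.2), np.float64(1.6), np.float64(-0.25)), (np.float64(58.3), np.float64(1.2), np.float64(-0.74)), (np.float64(61.2), np.float64(1.4), np.float64(-0.98)), (np.float64(64.1), np.float64(1.9), np.float64(-0.99)), (np.float64(67.1), np.float64(2.3), np.float64(-1.27)), (np.float64(70.2), np.float64(2.9), np.float64(-1.26)), (np.float64(73.3), np.float64(2.7), np.float64(-1.35)), (np.float64(76.3), np.float64(2.2), np.float64(-1.46)), (np.float64(79.4), np.float64(3.1), np.float64(-1.56)), (np.float64(82.4), np.float64(3.4), np.float64(-1.64)), (np.float64(84.2), np.float64(-3.7), np.float64(-0.1)), (np.float64(88.0), np.float64(-4.9), np.float64(0.0)), (np.float64(91.0), np.float64(-5.1), np.float64(0.06)), (np.float64(94.0), np.float64(-5.4), np.float64(0.03)), (np.float64(97.0), np.float64(-5.2), np.float64(0.04))] 45.2083
[-0.02834332 -0.44338761 -4.90241699] 49.1917 33.96915124459069
```

View pics/s5.png

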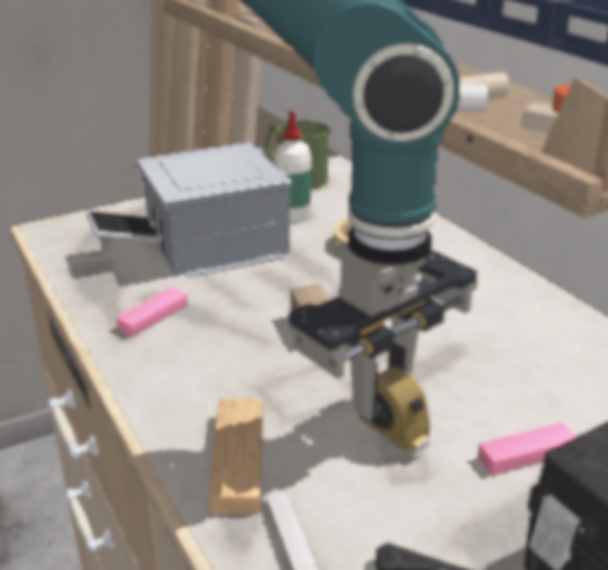

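The lid is shut and the tape is held just above its old place. Lowering until it touches, then release.

```bash
python3 - <<'E'
from h import *
y=1.751; u=np.array([np.cos(y),np.sin(y)]); T=np.array([574.9,-394.3])+8*u
z=30; f0=robot.observe()['contact_force'][2]
while z>17:
    z-=1; robot.servo_line([*T,z],feed=15); f=robot.observe()['contact_force'][2]-f0
    if f>6: break
print(z,f); grip(0.37,8); grip(0.7); robot.hold(.2)
robot.servo_line([*T,200],feed=120); robot.hold(.2)
ci,im=snap('wrist'); print(maskrect('tape_measure','wrist',ci,61))
ci2,im2=snap('scene'); print(find('offcut_0','scene',ci2))
cv2.imwrite('pics/f.png',np.vstack([im[100:400],im2[100:400]])[:,:,::-1][:600])
o=robot.observe(); print(o['t'],o['contact_force'])
E
```

```text
19 10.795544195120833
[(0.94, array([ 575. , -397.3], dtype=float32), np.float32(35.3), np.float32(69.6), 'long axis yaw', -1.377, (np.float64(315.0), np.float64(236.0))), (0.61, array([ 444.8, -357.2], dtype=float32), np.float32(43.7), np.float32(125.2), 'long axis yaw', 1.083, (np.float64(164.0), np.float64(159.0)))]
[(0.86, array([442. , -81. ,  -5.7])), (0.65, array([ 6.114e+02, -1.928e+02, -2.000e-01])), (0.65, array([ 420.5, -357.6,    1.4])), (0.57, array([ 680. , -489.7,   -1.1]))]
55.025 [ 0.64371339 -0.20244856  0.83566906]
```

View pics/f.png

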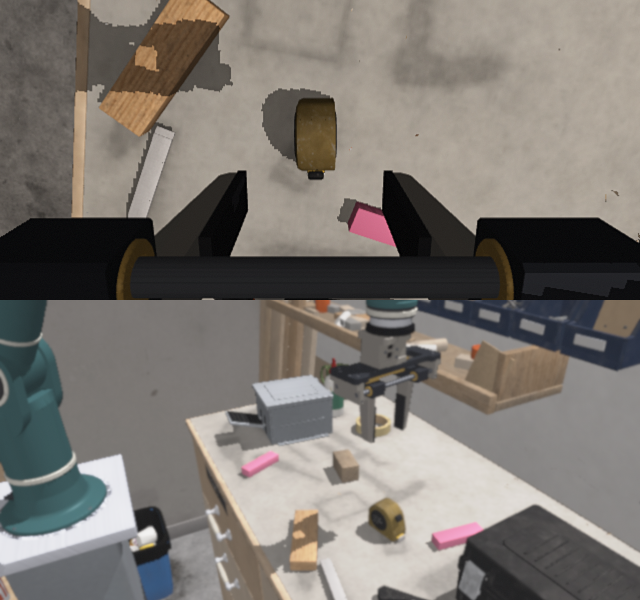

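The tape stands upright (px (315,135) above, (386,520) below), the lid is shut, and the other offcuts haven't moved.

```bash
python3 -c "
from h import *
print(robot.job_done())"
```

```text
the job is handed in; nothing more can be done
None
```

The job is handed in at about 55 s: the short offcut is in the bin, the lid was eased shut, the tape measure stands upright on the bench again, and the other two offcuts are where they were.

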